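# Stack the power adapters in the tilted rack and swing the keeper over them

### The job

The adapters go to the test bench in the tilted rack: lay the flat black adapter brick centred on the pin adapter that is already in it, then the small white charger on top, each lengthwise like the one below and pushed right back against the backstop, setting them down rather than dropping them. Then swing the keeper arm round over the stack as far as it goes, so that nothing can jump out when the rack is carried. Leave the other things on the bench where they are.

Things in the scene. Friction and masses are not known exactly. Their poses are not given: they have to be found in the camera images.
- deck: Sloping deck of the grey sheet-metal rack, which stands firm on the bench. Origin: deck surface at the middle of the backstop's foot, 24 mm above the bench. x: 18 deg down the slope into the backstop, to the robot's left; z: square off the deck; y: towards the robot. Deck x -112..0, y -58..58 mm; side flanges 8 mm high at y +-57; backstop face at x = 0, 66 mm high. Keeper post at x -3, y 74: 11 mm thick, 88 mm high with its hub.
- keeper (a joint): Angle of the keeper arm about its post (axis along deck z), rad: 0 at its stop, arm over the stack; grows as the arm swings out past the front of the deck (deck -x), clockwise seen from above; other stop at 2.2. Starts open, 1.4 to 1.65. It turns with light friction (0.03 N m) and stays where it is left.
- keeper_peg (a point): Middle of the black round thumb peg that stands up from the end of the steel keeper arm, along deck z: 11 mm thick (13 mm at its ends), 27 mm high; the arm's top lies 13.5 mm below this point (80.5 mm above the deck). Peg to post axis: 78.4 mm. With the keeper at 0 the peg is over deck x -29, y 0. The arm's rubber pad passes 73.5 mm above the deck, 3.5 mm over the full stack.
- flat_center (a point): Centre of the flat black adapter brick with a pale label on top, a box 71 (its x) x 45 (its y) x 22 mm (its z), about 0.09 kg, lying on the bench. It goes onto the pin adapter, with its own x along the deck's x, either way round. (Clear of the work, left of the front of the bench, stand a tool tote with a bar handle 170 mm high and, farther left, a carton 110 mm high.)
- charger_center (a point): Centre of the small white USB charger, a box 59 (its x) x 31 (its y) x 20 mm (its z), about 0.045 kg, lying on the bench. It goes on top of the flat adapter, with its own x along the deck's x, either way round.
- pins_center (a point): Centre of the body of the black pin adapter, 67 x 51 x 28 mm, that lies on the deck from the start, its end against the backstop, its two 17 mm pins pointing to the front. It is loose, about 0.11 kg, and stays there as the bottom of the stack.
- adapter_flat: The flat black adapter brick as a loose body; origin at the centre of its underside (see flat_center).
- usb_charger: The small white charger as a loose body; origin at the centre of its underside (see charger_center).
- adapter_pins: The pin adapter as a loose body; origin on its underside, 8.5 mm from the middle of its body towards the pins (see pins_center).
- multimeter: Bystander: yellow and black multimeter lying on its back, 162 x 82 x 44 mm, at the right-hand end of the bench. Origin at the centre of its underside.
- tape_roll: Bystander: yellow roll of insulating tape lying flat, 67 mm across, 19 mm high. Origin at the centre of its underside.
- solder_reel: Bystander: reel of solder wire standing on its flange, 62 mm across, 40 mm high. Origin at the centre of its underside.
- parts_box: Bystander: small clear box of terminals, 41 x 59 x 22 mm. Origin at the centre of its underside.
- screwdriver: Bystander: stubby black and red screwdriver lying flat, 130 mm long, 25 mm thick. Origin at the centre of its underside.
- board: Bystander: small green circuit board, 40 x 55 x 11 mm, lying flat. Origin at the centre of its underside.
- tin: Bystander: small metal tin, 50 mm across, 44 mm high. Origin at the centre of its underside.

How it is judged (in metres and radians):
On the way, in this order (a step that is already met when the one before it is completed fails the run):
1. the flat adapter lies on the pin adapter, back against the backstop, and is let go (x of flat_center in the frame of deck above -0.0405 m and y of flat_center in the frame of deck between -0.01 and 0.01 m and z of flat_center in the frame of deck between 0.035 and 0.043 m and angle between the z axis of flat_center and the z axis of deck, either way round below 0.06 rad and angle between the x axis of flat_center and the x axis of deck, either way round below 0.12 rad and contact force between the fingers and adapter_flat below 0.2 N), for 0.2 s.
2. the charger lies on the flat adapter, back against the backstop, and is let go, with the keeper still open (x of charger_center in the frame of deck above -0.0345 m and y of charger_center in the frame of deck between -0.01 and 0.01 m and z of charger_center in the frame of deck between 0.056 and 0.064 m and angle between the z axis of charger_center and the z axis of deck, either way round below 0.06 rad and angle between the x axis of charger_center and the x axis of deck, either way round below 0.12 rad and contact force between the fingers and usb_charger below 0.2 N and value of joint keeper above 0.5 rad), for 0.2 s.
At the end, for the whole second after the job is handed in: Pin adapter, flat adapter and charger lie stacked on the deck in this order, at rest, each within 5 mm of the backstop, 10 mm of the deck's middle line, 4 mm of its height, flat within 0.06 rad and square within 0.12 rad; the keeper is within 0.08 rad of its stop over the stack (x of flat_center in the frame of deck above -0.0405 m and y of flat_center in the frame of deck between -0.01 and 0.01 m and z of flat_center in the frame of deck between 0.035 and 0.043 m and angle between the z axis of each of flat_center, charger_center, pins_center and the z axis of deck, either way round below 0.06 rad and angle between the x axis of each of flat_center, charger_center, pins_center and the x axis of deck, either way round below 0.12 rad and x of charger_center in the frame of deck above -0.0345 m and y of charger_center in the frame of deck between -0.01 and 0.01 m and z of charger_center in the frame of deck between 0.056 and 0.064 m and x of pins_center in the frame of deck above -0.0388 m and y of pins_center in the frame of deck between -0.01 and 0.01 m and z of pins_center in the frame of deck between 0.01 and 0.018 m and linear speed of each of adapter_flat, usb_charger, adapter_pins below 0.02 m/s and value of joint keeper below 0.08 rad); the robot touches nothing.
It fails at once if the flat adapter is dropped or flung (over 0.6 m/s while not gripped) (contact force between the fingers and adapter_flat below 0.2 N and linear speed of adapter_flat above 0.6 m/s).
It fails at once if the charger is dropped or flung (over 0.6 m/s while not gripped) (contact force between the fingers and usb_charger below 0.2 N and linear speed of usb_charger above 0.6 m/s).
It fails at once if a bystander is shifted by more than 3 cm (distance of any of multimeter, tape_roll, solder_reel, parts_box, screwdriver, board, tin from where it was at the start of the episode above 0.03 m).
It also fails if it takes over 66 s, if anything falls off the work surface, if the arm or the gripper's body presses on something with over 40 N, if the wrist force passes 120 N, or if a joint passes its speed limit or range.

### The arm

A 7-joint arm with a two-finger parallel gripper is mounted at the origin on a cart in front of the work surface, level with it; the furniture and walls round the work are solid. World frame = base frame: x ahead of the robot, y to its left, z up, the work surface at z = 0. Lengths are in mm, angles in rad, forces in N, time in s.
With the tool pointing down it reaches from about 400 to 875 mm from the base axis. Payload 4.4 kg.
Tool frame: the origin (TCP) lies on the centre line of the jaws, within the pads' length; the fingertips stand 25 mm ahead of it and the grasp point (between the pads) lies 6 mm ahead of it (ctrl.finger_overhang is the distance from the TCP to the fingertips, in mm); z points along the fingers, y is the line along which they close (so a half turn about z gives the same grasp; the last joint's range is limited). The gripper opens to 85 mm and grips with 20 to 120 N. Pads are 22 mm wide; open, the fingers measure 114 mm over their backs; the gripper's body (76 mm by 85 mm) begins 54 mm behind the grasp point. The pads swing forward as they close: fully open they stand 13 mm farther back than shut.
Start: joints at [-1.261, 0.628, 0.038, 1.517, -0.027, 0.996, -0.02], TCP at [238.539, 604.662, 256.313] pointing down, gripper open.
Joint ranges: [-3.06, 3.06], [-0.37, 2.12], [-1.25, 1.32], [0.18, 2.47], [-1.1, 4.24], [0.23, 1.98], [-2.94, 2.94]. Speed limits (rad/s): [2.57, 2.57, 3.14, 3.14, 3.14, 3.14, 3.14].

### API

Orientations are given as [roll, pitch, yaw] about the fixed x, y, z axes, in that order (R = Rz(yaw) Ry(pitch) Rx(roll)).
In Python, from cell import ctrl gives the robot as it stands. The module is installed in compiled form; this text tells all that it offers.
- The arm moves only by the tool play_rows, never from a script. Its argument "targets" is a list of rows, each a list of 5 numbers: the closure, from 0 (fully open) to 1 (shut), then the shift along the tool's x, y, z in cm, then the turn about the tool's z in degrees. In form: [[gripper, dx, dy, dz, spin], ...]. A call has 1 to 10 rows; each row is the pose to reach, as a shift and turn from the pose commanded when the call began, along the tool's axes at that moment; what a row does not reach only later rows make up. A row lasts 1/10 s, in which the tool goes at most 50 mm and 8.59 degrees, less where a joint would pass 70% of its speed; a pose out of reach is approached as far as the arm can. A call with a gripper value outside its range is refused whole. The fingers move at their own pace and stop on an object; the grip force is fixed at half the most. Time passes only in rows, so rows that repeat a pose let the fingers close. It gives the time, the measured TCP pose, the force, the opening and the grip force at its end, in the units of the state.
- ctrl.read_state(): the state, without advancing time (a new reading comes with each control period).
- ctrl.get_image(name): name is "scene" or "top" or "wrist"; returns (picture, depth): 400x640x3 uint8, red, green, blue; 400x640 float32, mm along the optical axis (not along the pixel's ray), 0 where there is no reading.
- ctrl.calibration(name): a dict with "vfov" (degrees; the focal length in pixels is half the picture's height over the tangent of half this angle, whatever the lens; pixels are square), "cx", "cy" (the principal point, pixels), "extrinsics" (4x4, takes a point from camera to world coordinates); the wrist camera has in their place "mount" (4x4, takes a point from camera to tool coordinates, whose origin is the TCP and whose axes are the flange's). Camera axes: x right, y down, z forward; pixel columns grow to the right and rows downward; lengths in mm; the calibration is good to about 2 mm. A picture is of the moment at which its call begins: read the wrist's pose just before it. calibration takes no time and is no camera call.
- ctrl.finish_job(): hands the job in; it is judged then, once.
Trained networks look in the newest picture that a camera, given by its name, has taken for a name from the list of things; names that differ only in an ending like _2 or _b are one class to them, and where a whole thing is asked for, a point or a joint stands for the part that bears it (a point fixed in the world has none). Each returns a list of dicts, best first, with "confidence" (0 to 1); they miss things now and then, are a little off and sometimes report something else, mostly with a low value. They report only what shows in the picture. A call takes as long as a camera call.
- ctrl.search_frame(camera, name): "bbox" ([left, top, right, bottom] in pixels, round what is visible of it).
- ctrl.trace(camera, name): "pixels" (400x640 bool, what is visible of it) and "bbox" ([left, top, right, bottom] in pixels, round what is visible of it).
The state is a dict: "clock": time; "qpos": joint angles; "qd": joint speeds; "tau": joint torques, N m; "eef_pos": TCP position; "tool_rot": TCP orientation; "force": force on the tool from outside, world axes, zero at the start; "torque": the same for the moment, N m; "width": finger opening in mm; "gripper_force": force on a finger pad.
Only numpy, scipy, OpenCV 4.12 (cv2) and the standard library are available. Lean on these libraries where they do the work, as an engineer would, in place of code of your own. Each camera call takes 0.05 s, during which the arm holds its last target. There are 200 camera calls.

## Working session

There is one attempt and no reset: what is moved stays moved. The work goes in short steps, Python scripts to look and compute and a tool call to move; the robot and the scene stay as the last step left them, time stands still between calls to the robot, and variables do not carry over. Pictures are saved under pics/ and viewed, at most 10 in all, crops included, and the job is handed in when it is done.

Besides the shell and the picture viewer there is one more tool, called after ">>>" in YAML: its name, and indented under it one key for each argument. play_rows: Moves the arm, as the interface text tells. Its arguments: {"type":"object","properties":{"targets":{"type":"array"}},"required":["targets"]}

```bash
mkdir -p pics; cat > h.py <<'E'
import numpy as np, cv2
from cell import ctrl
from scipy.spatial.transform import Rotation as R
def T(p,r):
    M=np.eye(4); M[:3,:3]=R.from_euler('xyz',r).as_matrix(); M[:3,3]=p; return M
def tool():
    s=ctrl.read_state(); return T(s['eef_pos'],s['tool_rot'])
def cam(n):
    c=ctrl.calibration(n); f=200/np.tan(np.radians(c['vfov'])/2)
    E=np.array(c['extrinsics']) if 'extrinsics' in c else tool()@np.array(c['mount'])
    return f,c['cx'],c['cy'],E
def cloud(n,d,C=None):
    f,cx,cy,E=C or cam(n); v,u=np.mgrid[:400,:640]
    P=np.stack([(u-cx)*d/f,(v-cy)*d/f,d],-1)@E[:3,:3].T+E[:3,3]
    P[d<=0]=np.nan; return P
def save(n,img,k=1): cv2.imwrite('pics/'+n+'.png',img[:,:,::-1])
E
python3 - <<'E'
from h import *
s=ctrl.read_state(); print({k:np.round(v,3).tolist() for k,v in s.items()})
np.set_printoptions(precision=3,suppress=True)
names=['deck','keeper','keeper_peg','adapter_flat','usb_charger','adapter_pins']
for n in ['scene','top','wrist']:
    C=cam(n); im,d=ctrl.get_image(n); save(n+'0',im); P=cloud(n,d,C)
    np.savez('d_'+n,im=im,P=P); print(n,C[0],C[3])
    for a in names:
        for r in ctrl.trace(n,a)[:2]:
            m=r['pixels']; q=P[m]; q=q[~np.isnan(q[:,0])]
            print(n,a,round(r['confidence'],2),r['bbox'],m.sum(),np.median(q,0) if len(q) else None, np.percentile(q,[2,98],axis=0).ravel() if len(q) else None)
E
```

```text
{'clock': 0.0, 'qpos': [-1.261, 0.629, 0.038, 1.518, -0.027, 0.996, -0.02], 'qd': [0.0, -0.001, -0.0, 0.002, 0.001, -0.0, 0.0], 'tau': [0.0, -56.341, 1.226, -19.344, 0.011, 0.011, 0.0], 'eef_pos': [238.307, 604.107, 255.378], 'tool_rot': [-3.14, 0.0, 2.766], 'force': [-0.011, -0.592, 0.131], 'torque': [-0.007, -0.043, -0.04], 'gripper_force': 0.0, 'width': 85.68}
scene 364.76452860500416 [[   0.597   -0.391    0.7   -101.622]
 [  -0.802   -0.265    0.536 -618.751]
 [  -0.024   -0.881   -0.472  499.34 ]
 [   0.       0.       0.       1.   ]]
scene deck 0.73 [275.5, 164.5, 351.3, 210.8] 1402 [527.583 -68.305  56.57 ] [ 466.14  -178.598   23.091  614.874    3.385  138.983]
scene keeper 0.71 [275.2, 171.8, 299.2, 184.7] 150 [ 471.466 -110.147  121.313] [ 462.617 -128.762  100.202  493.296  -46.109  150.313]
scene keeper_peg 0.58 [274.1, 169.1, 301.4, 181.9] 178 [ 472.163 -103.294  119.784] [ 462.914 -128.555   40.496  585.571   36.513  152.073]
scene adapter_flat 0.8 [331.7, 251.3, 367.1, 279.7] 749 [ 393.94  -314.994   22.021] [ 364.871 -334.691    1.102  435.751 -285.361   24.39 ]
sce
[... 1294 characters left out ...]
4 [291.0, 151.0, 344.9, 209.0] 1977 [ 538.889 -106.075   51.487] [ 470.319 -175.81    10.44   613.723  -35.896  127.455]
top adapter_flat 0.8 [383.8, 220.6, 401.9, 248.7] 415 [ 403.169 -303.55    22.323] [ 368.721 -327.125    3.239  436.673 -282.861   26.058]
top usb_charger 0.53 [383.2, 172.6, 406.5, 192.1] 218 [ 546.658 -312.97    20.143] [ 526.518 -340.259    7.501  566.842 -286.244   24.324]
top adapter_pins 0.67 [300.3, 167.5, 332.5, 186.9] 489 [554.465 -98.425  61.221] [ 532.926 -131.343   42.416  580.043  -65.393   71.757]
wrist 296.0047971654185 [[  0.367   0.88    0.302 159.775]
 [  0.93   -0.347  -0.12  636.775]
 [ -0.      0.325  -0.946 373.228]
 [  0.      0.      0.      1.   ]]
```

```bash
python3 - <<'E'
from h import *
t=cv2.imread('pics/top0.png')[130:280,250:450]; s=cv2.imread('pics/scene0.png')[140:300,240:440]
cv2.imwrite('pics/c0.png',np.vstack([cv2.resize(t,(800,600),interpolation=2)[:, :],])); 
a=cv2.resize(t,(760,570)); b=cv2.resize(s,(740,592)); cv2.imwrite('pics/c1.png',b)
E
```

```text
(no output)
```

View pics/c0.png

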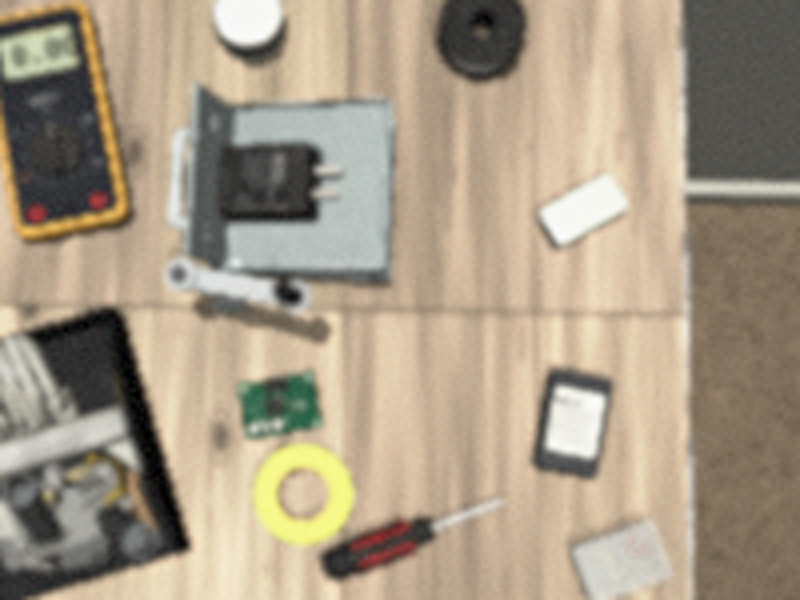

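View pics/c1.png

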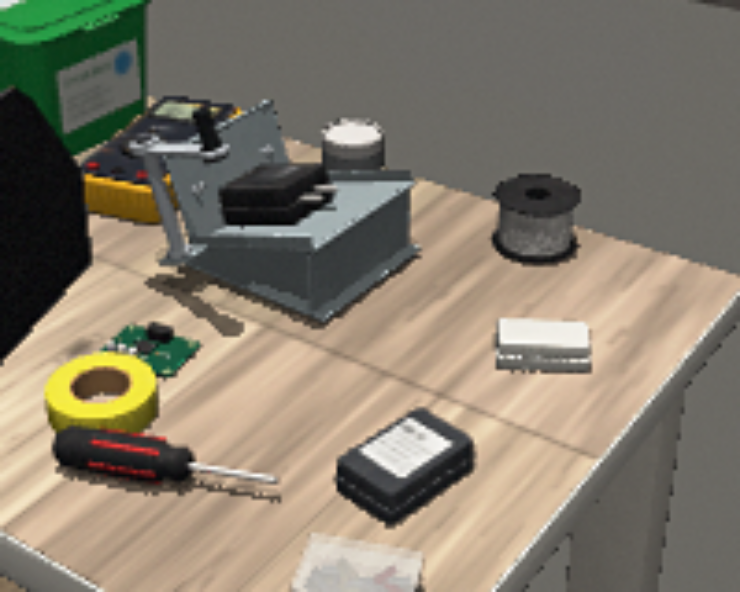

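```bash
cat >> h.py <<'E'
def go(p,yaw=None):
    M=tool(); d=M[:3,:3].T@(np.array(p)-M[:3,3])/10
    out=np.round(d,2).tolist()
    if yaw is not None:
        y0=ctrl.read_state()['tool_rot'][2]; s=-(yaw-y0); s=(s+np.pi/2)%np.pi-np.pi/2; out.append(round(np.degrees(s),1))
    return out
def rect(P2):
    (c,(w,h),a)=cv2.minAreaRect(P2.astype(np.float32))
    if w<h: w,h,a=h,w,a+90
    return np.round(c,1),round(w,1),round(h,1),round((a+90)%180-90,1)
E
python3 - <<'E'
from h import *
np.set_printoptions(precision=2,suppress=True)
print('overhang',ctrl.finger_overhang)
def near(P,lo,hi): 
    q=P.reshape(-1,3); q=q[~np.isnan(q[:,0])]; return q[np.all((q>lo)&(q<hi),1)]
for n in ['top','scene']:
    P=np.load(f'd_{n}.npz')['P']
    for nm,lo,hi in [('flat',(350,-350,14),(450,-265,35)),('chg',(505,-360,13),(590,-270,35))]:
        q=near(P,lo,hi); print(n,nm,len(q),np.median(q[:,2]),rect(q[:,:2]))
    # deck plane
    q=near(P,(490,-150,15),(525,-50,80))
    for _ in range(3):
        c=q.mean(0); nn=np.linalg.svd(q-c)[2][2]; nn*=np.sign(nn[2]); r=(q-c)@nn; q=q[abs(r)<max(2*r.std(),1.5)]
    print(n,'deck n',nn,'c',c,len(q),r.std(), np.degrees(np.arccos(nn[2])))
print(go((480,300,330)),go((490,-240,330)))
E
```

```text
overhang 25.0
top flat 412 22.38809178755696 (array([ 400.7, -305.5]), 68.9, 43.0, -9.5)
top chg 221 20.143226335185545 (array([ 548.1, -313.8]), 56.9, 29.0, -59.6)
top deck n [ 1.   -0.01  0.07] c [511.52 -99.87  41.38] 369 7.70232301427982 85.75465004254505
scene flat 563 22.612899523309352 (array([ 400.9, -309.3]), 69.8, 43.7, -10.2)
scene chg 243 20.302091548368423 (array([ 548.2, -316.5]), 56.9, 30.5, -62.1)
scene deck n [-0.97  0.14  0.18] c [506.86 -83.08  49.34] 228 5.1160967700451785 79.50189887871703
[-33.64, -19.48, -7.37] [-54.39, -69.34, -7.37]
```

>>> play_rows:
  targets:
    - [0, -33.6, -19.5, -5, 0]
    - [0, -33.6, -19.5, -5, 0]
    - [0, -33.6, -19.5, -5, 0]
    - [0, -33.6, -19.5, -5, 0]
    - [0, -33.6, -19.5, -5, 0]
    - [0, -33.6, -19.5, -5, 0]
    - [0, -54.4, -69.3, -5, 0]
    - [0, -54.4, -69.3, -5, 0]
    - [0, -54.4, -69.3, -5, 0]
    - [0, -54.4, -69.3, -5, 0]

```text
clock: 2.05
eef_pos: [445.0, 170.5, 298.7]
tool_rot: [3.141, 0.001, 2.766]
force: [1.0, 0.6, 0.4]
width: 85.4
gripper_force: 0.0
```

```bash
python3 - <<'E'
from h import *
print(ctrl.read_state()['eef_pos'],ctrl.read_state()['qpos'],go((480,-200,300)))
E
```

```text
[445.00607516 170.54420132 298.72422457] [-0.49105591  0.32808188  0.08804875  1.9310929  -0.03667583  0.88310612
  0.81070683] [-16.85, -33.19, -0.14]
```

>>> play_rows:
  targets:
    - [0, -16.8, -33.2, 0, 0]
    - [0, -16.8, -33.2, 0, 0]
    - [0, -16.8, -33.2, 0, 0]
    - [0, -16.8, -33.2, 0, 0]
    - [0, -16.8, -33.2, 0, 0]
    - [0, -16.8, -33.2, 0, 0]
    - [0, -16.8, -33.2, 0, 0]
    - [0, -16.8, -33.2, 0, 0]
    - [0, -16.8, -33.2, 0, 0]
    - [0, -16.8, -33.2, 0, 0]

```text
clock: 3.05
eef_pos: [479.2, -197.8, 298.3]
tool_rot: [3.141, -0.001, 2.765]
force: [0.0, -0.1, -0.4]
width: 85.4
gripper_force: 0.0
```

```bash
python3 - <<'E'
from h import *
np.set_printoptions(precision=3,suppress=True)
print(ctrl.read_state()['eef_pos'],ctrl.read_state()['qpos'])
C=cam('wrist'); im,d=ctrl.get_image('wrist'); save('w1',im); P=cloud('wrist',d,C); np.savez('d_w1',im=im,P=P)
for a in ['deck','keeper','keeper_peg','adapter_flat','usb_charger','adapter_pins']:
    for r in ctrl.trace('wrist',a)[:2]:
        m=r['pixels']; q=P[m]; q=q[~np.isnan(q[:,0])]
        print(a,round(r['confidence'],2),r['bbox'],m.sum(),np.median(q,0), np.percentile(q,[2,98],axis=0).ravel())
        if a in('adapter_flat','usb_charger'):
            z=np.percentile(q[:,2],80); print('   top',z,rect(q[q[:,2]>z-7][:,:2]))
# two dominant planes of the rack
q=P.reshape(-1,3); q=q[~np.isnan(q[:,0])]
def ransac(q,cond,th=2.0):
    rng=np.random.default_rng(0); best=None
    for _ in range(1500):
        a,b,c=q[rng.integers(len(q),size=3)]; n=np.cross(b-a,c-a); l=np.linalg.norm(n)
        if l<1e-6: continue
        n/=l; n*=np.sign(n[2]) 
        if not cond(n): continue
        m=abs((q-a)@n)<th
        if best is None or m.sum()>best.sum(): best=m
    s=q[best]; c=s.mean(0); n=np.linalg.svd(s-c)[2][2]; return n*np.sign(n[2]),c,best
b=q[np.all((q>(480,-190,15))&(q<(620,0,160)),1)]
n,c,m=ransac(b,lambda n:n[2]>.85); print('deck',n,c,m.sum(),np.degrees(np.arccos(n[2])))
h=(b-c)@n
s=b[(h>8)&(h<64)&(b[:,1]>-80)]
n2,c2,m2=ransac(s,lambda n:abs(n[1])>.85); print('stop',n2,c2,m2.sum())
E
```

```text
[ 479.211 -197.811  298.276] [ 0.197  0.396  0.198  1.83  -0.096  0.925  1.632]
deck 0.62 [339.0, 125.1, 475.3, 257.5] 9201 [533.183 -95.23   53.149] [ 466.801 -175.338    6.062  614.5    -39.414  139.781]
deck 0.25 [339.6, 63.0, 392.0, 112.0] 1346 [ 409.563 -106.261    2.807] [ 389.859 -132.072    0.781  431.158  -79.459   11.04 ]
keeper 0.6 [384.3, 124.5, 467.5, 161.6] 1408 [476.667 -82.843 112.939] [ 462.674 -125.582  101.173  493.901  -38.06   150.704]
keeper_peg 0.6 [380.1, 124.7, 467.5, 161.3] 1437 [476.667 -83.462 112.883] [ 462.707 -125.524   98.508  494.738  -38.142  150.687]
adapter_flat 0.81 [200.3, 112.0, 244.1, 166.0] 1865 [ 399.999 -302.046   21.144] [ 368.638 -326.343    6.532  434.269 -280.252   22.914]
   top 21.949762403309638 (array([ 401.2, -305.1]), 69.1, 42.1, -10.4)
usb_charger 0.74 [243.2, 213.7, 285.0, 254.8] 844 [ 544.8   -311.288   18.543] [ 523.762 -342.656   -0.87   568.554 -284.29    20.26 ]
   top 19.36180702664391 (array([ 547.7, -313.3]), 58.1, 29.1, -59.8)
usb_charger 0.51 [468.6, 120.4, 572.9, 238.8] 7546 [592.091  47.805  32.038] [524.758   4.697   6.888 677.557  96.946  39.053]
   top 33.24314627133418 (array([606. ,  55.6]), 159.5, 79.4, 13.1)
adapter_pins 0.75 [376.8, 168.5, 443.0, 223.7] 2310 [ 551.905 -100.526   59.473] [ 532.421 -134.979   38.044  579.603  -65.038   69.625]
adapter_pins 0.34 [249.4, 211.4, 285.0, 255.7] 840 [ 545.561 -309.777   18.557] [ 523.749 -340.361   -0.959  570.09  -284.287   20.261]
deck [0.01  0.307 0.952] [ 553.014 -135.571   44.724] 4191 17.90213536929464
stop [-0.029 -0.951  0.309] [556.091 -56.247  61.991] 2114
```

View pics/w1.png

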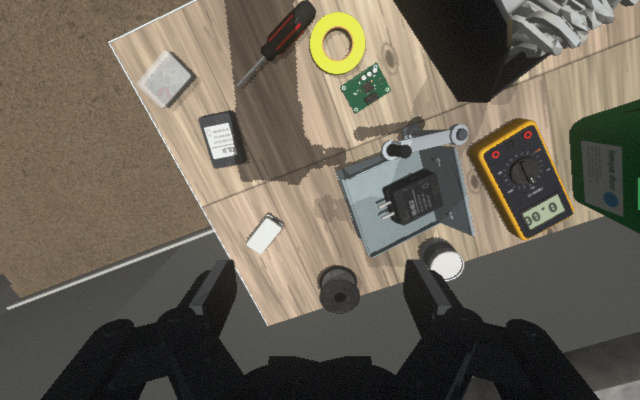

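```bash
cat >> h.py <<'E'
def deckframe(P,n=None):
    pass
E
python3 - <<'E'
from h import *
np.set_printoptions(precision=3,suppress=True)
P=np.load('d_w1.npz')['P']
M=tool(); Q=(P-M[:3,3])@M[:3,:3]   # tool coords
f=Q[200:,:].reshape(-1,3); f=f[~np.isnan(f[:,0])]; f=f[(abs(f[:,0])<40)&(abs(f[:,1])<70)&(f[:,2]<60)&(f[:,2]>-40)]
for s in (1,-1):
    g=f[f[:,1]*s>0]; print('finger',s,len(g),np.percentile(g,[1,50,99.5],axis=0))
ez=np.array([.02,.308,.951]); ez/=np.linalg.norm(ez)
ex=np.array([.03,.951,-.309]); ex-=ez*(ex@ez); ex/=np.linalg.norm(ex); ey=np.cross(ez,ex)
q=P.reshape(-1,3); q=q[~np.isnan(q[:,0])]; q=q[np.all((q>(440,-220,10))&(q<(640,0,170)),1)]
c=np.array([553.014,-135.571,44.724]); c2=np.array([556.091,-56.247,61.991])
for it in range(2):
    Rm=np.stack([ex,ey,ez],1)
    # origin: z from deck plane, x from stop
    O=Rm@np.array([c2@ex,0,c@ez]); l=(q-O)@Rm
    D=l[(abs(l[:,2])<3)&(l[:,0]<-10)&(l[:,0]>-112)]
    w=D[:,1]; y0=(np.percentile(w,0.3)+np.percentile(w,99.7))/2; print('deck y',np.percentile(w,[.3,99.7]))
    O=O+ey*y0; l=(q-O)@Rm
    D=l[(abs(l[:,2])<3)&(l[:,0]<-8)&(l[:,0]>-108)]; S=l[(abs(l[:,0])<3)&(l[:,2]>10)&(l[:,2]<62)]
    A=np.c_[D[:,:2],np.ones(len(D))]; k=np.linalg.lstsq(A,D[:,2],rcond=None)[0]; k2=np.linalg.lstsq(np.c_[S[:,1:],np.ones(len(S))],S[:,0],rcond=None)[0]; print('resid',k,k2)
    # flanges/backstop extents
    print('stop y',np.percentile(S[:,1],[.5,99.5]),'deck x',D[:,0].min())
    fl=l[(l[:,2]>4)&(l[:,2]<10)&(l[:,0]<-75)&(l[:,0]>-105)]; print('flange y',np.percentile(fl[:,1],[2,98]))
    pt=l[(abs(l[:,2]-28)<3)&(l[:,0]<-3)&(l[:,0]>-100)&(abs(l[:,1])<45)]; print('pins top',np.median(pt[:,2]),np.percentile(pt[:,:2],[1,99],axis=0).ravel(),rect(pt[:,:2]))
    pg=l[(l[:,2]>90)&(l[:,2]<112)]; print('peg',pg.mean(0),pg.max(0),pg.min(0)); 
print('O',O,'heading',np.degrees(np.arctan2(ex[1],ex[0])))
np.savez('deck',O=O,Rm=Rm)
E
```

```text
finger 1 5205 [[ -9.49   39.611 -39.901]
 [  8.355  47.919 -27.2  ]
 [ 14.659  69.341  11.733]]
finger -1 5221 [[ -9.232 -68.636 -39.922]
 [  8.624 -47.856 -27.466]
 [ 14.888 -38.421  11.776]]
deck y [-617.326 -478.228]
resid [ 0.    -0.009 -0.044] [-0.001  0.001 -0.044]
stop y [-69.309  45.393] deck x -107.98492248152402
flange y [-70.439  45.115]
pins top 28.054730788978052 [-66.422 -35.691  -3.573  11.465] (array([-35. , -12.1]), 64.2, 48.8, 0.4)
peg [-39.059  86.703 100.935] [ 39.234 108.811 109.908] [-86.91   69.689  90.031]
deck y [-617.326 -478.228]
resid [ 0.    -0.009 -0.044] [-0.001  0.001 -0.044]
stop y [-69.309  45.393] deck x -107.98492248152402
flange y [-70.439  45.115]
pins top 28.054730788978052 [-66.422 -35.691  -3.573  11.465] (array([-35. , -12.1]), 64.2, 48.8, 0.4)
peg [-39.059  86.703 100.935] [ 39.234 108.811 109.908] [-86.91   69.689  90.031]
O [545.98  -68.53   23.159] heading 88.19294404425781
```

```bash
python3 - <<'E'
from h import *
d=np.load('deck.npz'); Rm=d['Rm']; O=d['O']-12.3*Rm[:,1]; np.savez('deck',O=O,Rm=Rm); print(O)
print(go((401,-305.5,80),np.radians(169.8)),go((401,-305.5,26),np.radians(169.8)))
E
```

```text
[558.27246512 -68.95698697  23.0391574 ]
[3.35, -12.97, 21.85, np.float64(-11.2)] [3.35, -12.98, 27.25, np.float64(-11.2)]
```

>>> play_rows:
  targets:
    - [0, 3.35, -12.98, 10, -11.3]
    - [0, 3.35, -12.98, 16, -11.3]
    - [0, 3.35, -12.98, 20, -11.3]
    - [0, 3.35, -12.98, 22, -11.3]
    - [0, 3.35, -12.98, 22, -11.3]
    - [0, 3.35, -12.98, 22, -11.3]
    - [0, 3.35, -12.98, 22, -11.3]
    - [0, 3.35, -12.98, 22, -11.3]

```text
clock: 4.2
eef_pos: [402.2, -306.2, 79.8]
tool_rot: [-3.141, 0.002, 2.964]
force: [0.7, 0.0, 1.2]
width: 85.9
gripper_force: 0.0
```

```bash
python3 - <<'E'
from h import *
s=ctrl.read_state();print(s['eef_pos'],np.degrees(s['tool_rot']))
C=cam('wrist'); im,d=ctrl.get_image('wrist'); save('w2',im); P=cloud('wrist',d,C)
q=P.reshape(-1,3);q=q[~np.isnan(q[:,0])]; q=q[(abs(q[:,0]-401)<55)&(abs(q[:,1]+305)<36)&(q[:,2]>15)&(q[:,2]<30)]
print(len(q),np.median(q[:,2]),rect(q[:,:2]))
c=rect(q[:,:2]); print(go((c[0][0],c[0][1],26),np.radians(c[3]+180)))
E
```

```text
[ 402.24555686 -306.18020198   79.80595683] [-1.79982443e+02  1.36421234e-01  1.69838762e+02]
6284 21.199093450908038 (array([ 401.1, -306.2]), 69.5, 42.8, -10.7)
[0.18, -0.02, 5.43, np.float64(0.6)]
```

>>> play_rows:
  targets:
    - [0, 0.1, 0, 3, 0.6]
    - [0, 0.1, 0, 5.4, 0.6]
    - [0, 0.1, 0, 5.4, 0.6]
    - [1, 0.1, 0, 5.4, 0.6]
    - [1, 0.1, 0, 5.4, 0.6]
    - [1, 0.1, 0, 5.4, 0.6]
    - [1, 0.1, 0, 5.4, 0.6]
    - [1, 0.1, 0, 5.4, 0.6]

```text
clock: 5.05
eef_pos: [400.6, -306.7, 26.2]
tool_rot: [-3.141, 0.003, 2.953]
force: [1.0, 1.3, 8.8]
width: 44.0
gripper_force: 61.5
```

```bash
python3 - <<'E'
from h import *
d=np.load('deck.npz');O,Rm=d['O'],d['Rm']
c=O+Rm@np.array([-38,0,39]); t=c+[0,0,15.2]; print(c,t)
for z in (190,50,14,0): print(z,go(t+[0,0,z],np.radians(88.2)))
E
```

```text
[557.91277447 -93.07096287  71.85909992] [557.91277447 -93.07096287  87.05909992]
190 [-11.51, 23.91, -25.07, np.float64(81.0)]
50 [-11.47, 23.92, -11.07, np.float64(81.0)]
14 [-11.46, 23.93, -7.47, np.float64(81.0)]
0 [-11.46, 23.93, -6.07, np.float64(81.0)]
```

>>> play_rows:
  targets:
    - [1, 0, 0, -5, 0]
    - [1, 0, 0, -10, 0]
    - [1, 0, 0, -15, 8]
    - [1, -2, 4, -18, 16]
    - [1, -4, 8, -18, 24]
    - [1, -6, 12, -18, 32]
    - [1, -8, 16, -18, 40]
    - [1, -10, 20, -18, 48]
    - [1, -11.5, 23.9, -18, 56]
    - [1, -11.5, 23.9, -18, 64]

```text
clock: 6.05
eef_pos: [561.0, -84.9, 204.6]
tool_rot: [3.138, -0.004, 1.841]
force: [0.1, 0.4, -0.6]
width: 43.5
gripper_force: 61.7
```

>>> play_rows:
  targets:
    - [1, 0, 0, 0, 8]
    - [1, 0, 0, 0, 16]
    - [1, 0, 0, 0, 17]
    - [1, 0, 0, 0, 17]
    - [1, 0, 0, 0, 17]

```text
clock: 6.55
eef_pos: [557.4, -93.1, 204.7]
tool_rot: [3.141, -0.001, 1.541]
force: [-0.0, 0.1, -1.3]
width: 44.0
gripper_force: 61.7
```

```bash
python3 - <<'E'
from h import *
np.set_printoptions(precision=2,suppress=True)
s=ctrl.read_state();print(s['eef_pos'],np.degrees(s['tool_rot']),s['width'],s['force'])
C=cam('wrist'); im,dd=ctrl.get_image('wrist'); save('w3',im); P=cloud('wrist',dd,C); np.savez('d_w3',P=P,im=im)
d=np.load('deck.npz');O,Rm=d['O'],d['Rm']
q=P.reshape(-1,3);q=q[~np.isnan(q[:,0])]; l=(q-O)@Rm; l=l[(abs(l[:,1])<110)&(abs(l[:,0])<130)&(l[:,2]<130)]
D=l[(abs(l[:,2])<4)&(l[:,0]<-8)&(l[:,0]>-108)&(abs(l[:,1])<54)]; print('deck',len(D),np.linalg.lstsq(np.c_[D[:,:2],np.ones(len(D))],D[:,2],rcond=None)[0] if len(D) else 0)
S=l[(abs(l[:,0])<4)&(l[:,2]>32)&(l[:,2]<62)&(abs(l[:,1])<50)]; print('stop',len(S), np.median(S[:,0]) if len(S) else 0)
fl=l[(l[:,2]>4)&(l[:,2]<10)&(l[:,0]<-75)&(l[:,0]>-105)&(abs(l[:,1])<65)]; print('fl',len(fl),np.percentile(fl[:,1],[2,98]) if len(fl) else 0)
pt=l[(abs(l[:,2]-28)<4)&(l[:,0]<-3)&(l[:,0]>-100)&(abs(l[:,1])<45)]; print('pins',len(pt),rect(pt[:,:2]) if len(pt) else 0)
# held brick in tool coords
M=tool();Q=(q-M[:3,3])@M[:3,:3]; b=Q[(abs(Q[:,0])<45)&(abs(Q[:,1])<21)&(Q[:,2]>0)&(Q[:,2]<40)]; print('brick',len(b),np.percentile(b,[1,99],axis=0) if len(b) else 0)
c=O+Rm@np.array([-38,0,39]); t=c+[0,0,15.2]
for z in (50,14,0): print(z,go(t+[0,0,z],np.radians(88.2)))
E
```

```text
[557.39 -93.05 204.72] [179.98  -0.03  88.29] 44.04066817595298 [-0.03  0.13 -1.28]
deck 2519 [-0.   -0.01  0.22]
stop 548 0.012540029680114433
fl 82 [-58.57  56.52]
pins 2173 (array([-22.1,  -0.6]), 47.7, 38.2, -89.9)
brick 11600 [[-32.15 -20.52   3.63]
 [ 35.14  19.98  23.  ]]
50 [0.01, 0.05, 6.76, np.float64(0.1)]
14 [0.0, 0.05, 10.36, np.float64(0.1)]
0 [0.0, 0.04, 11.76, np.float64(0.1)]
```

View pics/w3.png

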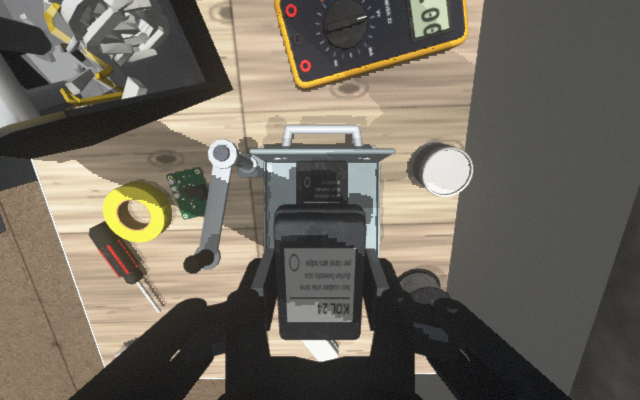

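>>> play_rows:
  targets:
    - [1, 0, 0, 5, 0]
    - [1, 0, 0, 8, 0]
    - [1, 0, 0, 9.6, 0]
    - [1, 0, 0, 10.4, 0]
    - [1, 0, 0, 10.7, 0]
    - [1, 0, 0, 11.0, 0]
    - [1, 0, 0, 11.1, 0]
    - [1, 0, 0, 11.1, 0]

```text
clock: 7.4
eef_pos: [556.8, -92.8, 96.3]
tool_rot: [3.141, -0.003, 1.539]
force: [-7.8, 2.9, 18.5]
width: 43.7
gripper_force: 64.4
```

>>> play_rows:
  targets:
    - [1, 0, 0, 0.1, 0]
    - [1, 0, 0, 0.2, 0]
    - [1, 0, 0, 0.3, 0]
    - [1, 0, 0, 0.3, 0]

```text
clock: 7.8
eef_pos: [557.4, -92.0, 93.8]
tool_rot: [3.14, -0.003, 1.54]
force: [-7.3, 4.9, 21.3]
width: 43.7
gripper_force: 66.0
```

```bash
python3 - <<'E'
from h import *
np.set_printoptions(precision=2,suppress=True)
s=ctrl.read_state();print(s['eef_pos'],s['force'],s['torque'])
C=cam('wrist'); im,dd=ctrl.get_image('wrist'); P=cloud('wrist',dd,C)
q=P.reshape(-1,3);q=q[~np.isnan(q[:,0])];M=tool();Q=(q-M[:3,3])@M[:3,:3]; b=Q[(abs(Q[:,0])<33)&(abs(Q[:,1])<18)&(Q[:,2]>-12)&(Q[:,2]<20)]
k=np.linalg.lstsq(np.c_[b[:,:2],np.ones(len(b))],b[:,2],rcond=None)[0]; print(len(b),k,np.degrees(np.arctan(k[0])))
E
```

```text
[557.44 -91.99  93.77] [-7.29  4.9  21.32] [ 0.44  1.55 -0.12]
9337 [0.09 0.01 4.1 ] 5.394517055406819
```

>>> play_rows:
  targets:
    - [1, 0, 0, 0.1, 0]
    - [1, 0, 0, 0.2, 0]
    - [1, 0, 0, 0.3, 0]
    - [1, 0, 0, 0.4, 0]
    - [1, 0, 0, 0.5, 0]
    - [1, 0, 0, 0.55, 0]
    - [1, 0, 0, 0.55, 0]

```text
clock: 8.55
eef_pos: [557.9, -90.8, 88.4]
tool_rot: [3.14, -0.005, 1.541]
force: [-6.8, 7.1, 22.3]
width: 44.0
gripper_force: 68.8
```

```bash
cat > b.py <<'E'
from h import *
np.set_printoptions(precision=2,suppress=True)
s=ctrl.read_state();print(s['eef_pos'],s['force'],s['torque'])
C=cam('wrist'); im,dd=ctrl.get_image('wrist'); P=cloud('wrist',dd,C)
q=P.reshape(-1,3);q=q[~np.isnan(q[:,0])];M=tool();Q=(q-M[:3,3])@M[:3,:3]; b=Q[(abs(Q[:,0])<28)&(abs(Q[:,1])<13)&(Q[:,2]>-16)&(Q[:,2]<25)]
k=np.linalg.lstsq(np.c_[b[:,:2],np.ones(len(b))],b[:,2],rcond=None)[0]; print(len(b),k,np.degrees(np.arctan(k[0])))
d=np.load('deck.npz');O,Rm=d['O'],d['Rm']; l=(q-O)@Rm
l=l[(abs(l[:,1])<40)&(l[:,0]<-1.5)&(l[:,0]>-100)]
for z in (50,70):
    t=l[abs(l[:,2]-z)<4]; print(z,len(t),(np.median(t[:,2]),rect(t[:,:2]),np.percentile(t[:,:2],[.5,99.5],axis=0).ravel()) if len(t)>50 else '')
save('last',im)
E
python3 b.py
```

```text
[557.94 -90.75  88.43] [-6.75  7.13 22.35] [ 0.83  1.43 -0.16]
6309 [0.23 0.   2.72] 12.720411077789889
50 8636 (np.float64(51.804221910406355), (array([-38.5,   0.7]), 70.8, 69.7, -90.0), array([-72.54, -32.36,  -4.39,  33.93]))
70 977 (np.float64(69.96821797627011), (array([-42.5,   2.4]), 73.7, 23.5, -89.6), array([-53.14, -30.16, -31.11,  33.9 ]))
```

>>> play_rows:
  targets:
    - [1, 0, 0, 0.1, 0]
    - [1, 0, 0, 0.2, 0]
    - [1, 0, 0, 0.3, 0]
    - [1, 0.05, 0, 0.38, 0]
    - [1, 0.1, 0, 0.4, 0]
    - [1, 0.1, 0, 0.4, 0]

```text
clock: 9.2
eef_pos: [558.2, -89.9, 85.1]
tool_rot: [3.139, -0.005, 1.541]
force: [-7.6, 7.8, 28.9]
width: 43.8
gripper_force: 74.4
```

```bash
python3 b.py
```

```text
[558.16 -89.91  85.15] [-7.55  7.78 28.91] [ 0.92  1.67 -0.14]
6670 [0.31 0.   1.86] 17.129024034492417
50 13265 (np.float64(50.76769593580473), (array([-37.1,   0.5]), 70.9, 69.1, -89.8), array([-70.59, -31.57,  -3.05,  32.8 ]))
70 800 (np.float64(68.80668511041657), (array([-38.2,  -0.1]), 79.7, 16.1, -89.7), array([-45.12, -39.29, -30.31,  39.47]))
```

>>> play_rows:
  targets:
    - [0.45, 0, 0, 0, 0]
    - [0.4, 0, 0, 0, 0]
    - [0.35, 0, 0, 0, 0]
    - [0.3, 0, 0, 0, 0]
    - [0.25, 0, 0, 0, 0]
    - [0.25, 0, 0, -0.5, 0]

```text
clock: 9.85
eef_pos: [557.2, -92.3, 85.6]
tool_rot: [-3.141, 0.0, 1.539]
force: [0.0, -0.1, 0.0]
width: 64.2
gripper_force: 0.0
```

```bash
python3 b.py
```

```text
[557.16 -92.28  85.64] [ 0.03 -0.13  0.04] [-0.   -0.01  0.01]
6684 [0.32 0.   2.9 ] 17.744824335195734
50 13221 (np.float64(50.31283370655176), (array([-36.2,   0. ]), 79.8, 68.5, -89.8), array([-69.56, -34.58,  -2.44,  36.64]))
70 1081 (np.float64(70.41327735479864), (array([-42.7,  -0. ]), 79.9, 20.3, -89.9), array([-51.04, -39.04, -32.71,  39.66]))
```

View pics/last.png

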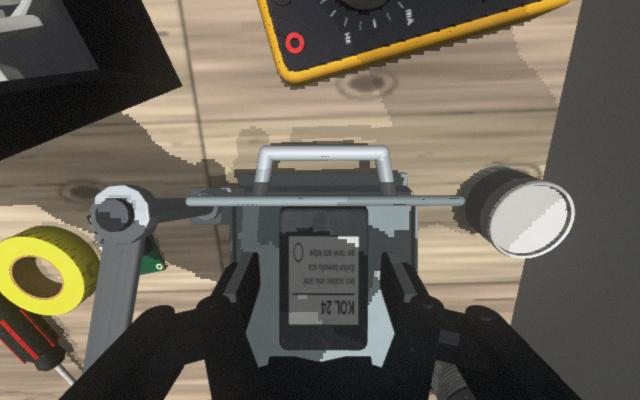

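```bash
cat > st.py <<'E'
from h import *
np.set_printoptions(precision=2,suppress=True)
C=cam('wrist'); im,dd=ctrl.get_image('wrist'); P=cloud('wrist',dd,C); save('last',im)
d=np.load('deck.npz');O,Rm=d['O'],d['Rm']
for a in ('adapter_flat','usb_charger','adapter_pins'):
    for r in ctrl.trace('wrist',a)[:2]:
        q=P[r['pixels']];q=q[~np.isnan(q[:,0])]; l=(q-O)@Rm
        if not -90<np.median(l[:,0])<20: continue
        z=np.percentile(l[:,2],75); t=l[abs(l[:,2]-z)<4]; print(a,round(r['confidence'],2),len(t),z,rect(t[:,:2]),np.percentile(t[:,:2],[.5,99.5],axis=0).ravel())
E
python3 -c "
from h import *
print(go((548,-314,120),np.radians(120)))"
```

```text
[-22.17, -0.25, -3.33, np.float64(-31.9)]
```

>>> play_rows:
  targets:
    - [0.25, 0, 0, -3, 0]
    - [0.25, 0, 0, -7, 0]
    - [0.2, 0, 0, -12, 0]
    - [0, -1, 0, -16, 0]
    - [0, -3, 0, -16, 0]
    - [0, -4, 0, -16, 0]
    - [0, -4, 0, -16, 0]

```text
clock: 10.6
eef_pos: [555.4, -133.7, 245.6]
tool_rot: [-3.141, 0.001, 1.536]
force: [0.1, 0.4, 0.0]
width: 85.1
gripper_force: 0.0
```

```bash
python3 st.py; python3 -c "
from h import *
print(go((548,-314,80),np.radians(120)))"
```

```text
adapter_flat 0.64 3287 50.81112364226679 (array([-36.4,  -0.1]), 69.2, 41.7, -0.2) [-70.96 -20.8   -2.36  20.75]
adapter_pins 0.7 42 26.948807222761555 (array([-24.4, -24.3]), 36.6, 1.3, -0.1) [-42.5  -24.96  -6.12 -23.6 ]
[-18.34, -0.17, 16.45, np.float64(-31.8)]
```

>>> play_rows:
  targets:
    - [0, -5, 0, 0, -8]
    - [0, -10, 0, 2, -16]
    - [0, -15, 0, 6, -24]
    - [0, -18.3, -0.2, 11, -31.8]
    - [0, -18.3, -0.2, 15, -31.8]
    - [0, -18.3, -0.2, 16.4, -31.8]
    - [0, -18.3, -0.2, 16.4, -31.8]
    - [0, -18.3, -0.2, 16.4, -31.8]

```text
clock: 11.6
eef_pos: [548.5, -314.1, 81.6]
tool_rot: [-3.141, -0.001, 2.095]
force: [-0.1, -0.8, 0.2]
width: 85.4
gripper_force: 0.0
```

```bash
python3 - <<'E'
from h import *
s=ctrl.read_state();print(s['eef_pos'],np.degrees(s['tool_rot']))
C=cam('wrist'); im,d=ctrl.get_image('wrist'); save('w5',im); P=cloud('wrist',d,C)
q=P.reshape(-1,3);q=q[~np.isnan(q[:,0])]; M=tool(); Q=(q-M[:3,3])@M[:3,:3]
q=q[(abs(Q[:,0])<50)&(abs(Q[:,1])<32)&(q[:,2]>14)&(q[:,2]<28)]
c=rect(q[:,:2]); print(len(q),np.median(q[:,2]),c)
print(go((c[0][0],c[0][1],23),np.radians(c[3]+180)))
E
```

```text
[ 548.53510246 -314.13005706   81.6192684 ] [-1.79978294e+02 -7.33045025e-02  1.20010820e+02]
3337 19.04186280692784 (array([ 548.6, -313.6]), 58.1, 29.1, -59.9)
[0.12, -0.04, 5.99, np.float64(-0.1)]
```

>>> play_rows:
  targets:
    - [0, 0.1, 0, 3, 0]
    - [0, 0.1, 0, 5.4, 0]
    - [0, 0.1, 0, 5.4, 0]
    - [1, 0.1, 0, 5.4, 0]
    - [1, 0.1, 0, 5.4, 0]
    - [1, 0.1, 0, 5.4, 0]
    - [1, 0.1, 0, 5.4, 0]
    - [1, 0.1, 0, 5.4, 0]
    - [1, 0.1, 0, 5.4, 0]

```text
clock: 12.55
eef_pos: [548.8, -314.6, 29.5]
tool_rot: [3.14, 0.002, 2.094]
force: [0.2, 0.7, 7.0]
width: 29.5
gripper_force: 61.2
```

```bash
python3 - <<'E'
from h import *
d=np.load('deck.npz');O,Rm=d['O'],d['Rm']
tz=ctrl.read_state()['eef_pos'][2]
c=O+Rm@np.array([-32,0,60]); t=c+[0,0,tz-10]; print(c,t)
for z in (100,50,12,0): print(z,go(t+[0,0,z],np.radians(88.2)))
E
```

```text
[558.51281663 -80.89745999  89.98217298] [558.51281663 -80.89745999 109.47910353]
100 [19.72, 12.55, -18.02, np.float64(31.8)]
50 [19.73, 12.54, -13.02, np.float64(31.8)]
12 [19.74, 12.53, -9.22, np.float64(31.8)]
0 [19.74, 12.53, -8.02, np.float64(31.8)]
```

>>> play_rows:
  targets:
    - [1, 0, 0, -5, 0]
    - [1, 0, 0, -10, 0]
    - [1, 2, 1, -15, 8]
    - [1, 6, 4, -18, 16]
    - [1, 10, 7, -18, 24]
    - [1, 14, 9.5, -18, 31.8]
    - [1, 18, 11.5, -18, 31.8]
    - [1, 19.7, 12.5, -18, 31.8]
    - [1, 19.7, 12.5, -18, 31.8]
    - [1, 19.7, 12.5, -18, 31.8]

```text
clock: 13.55
eef_pos: [557.8, -81.0, 208.3]
tool_rot: [3.141, 0.001, 1.54]
force: [-0.0, -0.5, 0.4]
width: 29.2
gripper_force: 60.3
```

```bash
python3 - <<'E'
from h import *
np.set_printoptions(precision=2,suppress=True)
s=ctrl.read_state();print(s['eef_pos'],np.degrees(s['tool_rot']),s['width'],s['force'])
C=cam('wrist'); im,dd=ctrl.get_image('wrist'); save('w6',im); P=cloud('wrist',dd,C)
d=np.load('deck.npz');O,Rm=d['O'],d['Rm']
q=P.reshape(-1,3);q=q[~np.isnan(q[:,0])]; M=tool();Q=(q-M[:3,3])@M[:3,:3]; b=Q[(abs(Q[:,0])<40)&(abs(Q[:,1])<13)&(Q[:,2]>0)&(Q[:,2]<14)]; print('chg',len(b),np.percentile(b,[1,50,99],axis=0))
c=O+Rm@np.array([-32,0,60]); t=c+[0,0,19.5]
for z in (12,0): print(z,go(t+[0,0,z],np.radians(88.2)))
E
```

```text
[557.84 -80.96 208.31] [179.96   0.03  88.23] 29.198735123350737 [-0.02 -0.52  0.39]
chg 5117 [[-24.86 -12.75   9.08]
 [  5.67   0.09  10.36]
 [ 29.88  12.68  13.03]]
12 [0.15, 0.06, 8.69, np.float64(-0.1)]
0 [0.15, 0.06, 9.89, np.float64(-0.1)]
```

>>> play_rows:
  targets:
    - [1, 0.1, 0.05, 5, 0]
    - [1, 0.1, 0.05, 7.5, 0]
    - [1, 0.1, 0.05, 8.5, 0]
    - [1, 0.1, 0.05, 8.8, 0]
    - [1, 0.1, 0.05, 9.0, 0]
    - [1, 0.1, 0.05, 9.1, 0]
    - [1, 0.1, 0.05, 9.2, 0]
    - [1, 0.1, 0.05, 9.3, 0]
    - [1, 0.1, 0.05, 9.4, 0]

```text
clock: 14.5
eef_pos: [557.3, -81.1, 117.4]
tool_rot: [-3.142, -0.002, 1.537]
force: [-10.7, 2.8, 23.9]
width: 29.2
gripper_force: 63.6
```

```bash
sed -i 's/abs(Q\[:,0\])<28)&(abs(Q\[:,1\])<13)/abs(Q[:,0])<22)\&(abs(Q[:,1])<10)/' b.py; python3 b.py
```

```text
[557.3  -81.14 117.36] [-10.68   2.75  23.93] [ 0.14  2.19 -0.23]
3150 [0.06 0.01 9.7 ] 3.2033601954640836
50 1054 (np.float64(50.02248242658365), (array([-36.2,   0. ]), 68.4, 42.3, -0.2), array([-69.89, -21.03,  -2.  ,  21.08]))
70 2074 (np.float64(71.8211311583695), (array([-33.4,   4.2]), 63.4, 50.8, -22.4), array([-63.78, -23.6 ,  -4.93,  27.67]))
```

>>> play_rows:
  targets:
    - [1, 0, 0, 0.1, 0]
    - [1, 0, 0, 0.2, 0]
    - [1, 0, 0, 0.3, 0]
    - [1, 0, 0, 0.4, 0]
    - [1, 0, 0, 0.5, 0]
    - [1, 0, 0, 0.6, 0]
    - [1, 0, 0, 0.65, 0]
    - [1, 0, 0, 0.65, 0]

```text
clock: 15.35
eef_pos: [558.0, -78.9, 111.0]
tool_rot: [3.141, -0.004, 1.538]
force: [-8.4, 6.5, 21.0]
width: 30.0
gripper_force: 66.7
```

```bash
python3 b.py
```

```text
[558.   -78.86 110.98] [-8.41  6.51 21.02] [ 0.84  1.79 -0.23]
3516 [0.22 0.   8.28] 12.502266651921204
50 1010 (np.float64(50.00798873067568), (array([-36.5,  -0.6]), 69.1, 43.0, 0.5), array([-70.76, -21.66,  -2.13,  20.97]))
70 5229 (np.float64(71.84077236580153), (array([-31.5,   4. ]), 61.1, 52.3, -23.2), array([-61.21, -25.13,  -3.9 ,  27.75]))
```

>>> play_rows:
  targets:
    - [1, 0, 0, 0.1, 0]
    - [1, 0, 0, 0.2, 0]
    - [1, 0, 0, 0.3, 0]
    - [1, 0, 0, 0.35, 0]
    - [1, 0, 0, 0.35, 0]

```text
clock: 15.9
eef_pos: [559.2, -78.2, 107.7]
tool_rot: [3.139, -0.005, 1.539]
force: [-5.3, 7.8, 20.8]
width: 30.3
gripper_force: 68.4
```

```bash
python3 b.py
```

```text
[559.15 -78.24 107.69] [-5.32  7.84 20.82] [ 1.12  1.31 -0.13]
3792 [0.31 0.   7.49] 17.187482633941592
50 1073 (np.float64(49.96279760566983), (array([-36.6,  -0.4]), 69.2, 42.0, 0.0), array([-70.76, -21.32,  -2.06,  20.54]))
70 7142 (np.float64(70.51318900836057), (array([-30.5,   3. ]), 60.5, 52.2, -24.3), array([-59.42, -26.  ,  -3.6 ,  26.2 ]))
```

Front edge at about −59.4 (ideal −59), tilt 17.2°. Release.

>>> play_rows:
  targets:
    - [0.6, 0, 0, 0, 0]
    - [0.55, 0, 0, 0, 0]
    - [0.5, 0, 0, 0, 0]
    - [0.45, 0, 0, 0, 0]
    - [0.4, 0, 0, 0, 0]
    - [0.4, 0, 0, -0.5, 0]
    - [0.4, 0, 0, -3, 0]
    - [0.4, 0, 0, -7, 0]
    - [0.4, -2, 0, -10, 0]
    - [0.4, -5, 0, -10, 0]

```text
clock: 16.95
eef_pos: [558.9, -129.5, 207.6]
tool_rot: [3.135, 0.0, 1.543]
force: [1.0, -1.1, -0.1]
width: 51.4
gripper_force: 0.0
```

```bash
cat >> st.py <<'E'
q=P.reshape(-1,3);q=q[~np.isnan(q[:,0])]; l=(q-O)@Rm
for z in (50,70):
    t=l[(abs(l[:,2]-z)<3)&(abs(l[:,1])<35)&(l[:,0]<-1.5)&(l[:,0]>-90)]; print(z,np.median(t[:,2]),rect(t[:,:2]))
p=l[(l[:,2]>85)&(l[:,2]<112)&(l[:,1]>40)&(l[:,1]<130)&(l[:,0]<-55)&(l[:,0]>-115)]; print('peg',len(p),np.percentile(p,[2,50,98],axis=0))
print(tool()[:3,3])
E
python3 st.py
```

```text
adapter_flat 0.9 1429 50.568348284821056 (array([-36.1,   0.2]), 68.3, 41.6, 0.2) [-70.22 -20.57  -3.66  20.84]
usb_charger 0.83 2812 70.54460850506608 (array([-30.7,   1.4]), 56.2, 28.3, -0.0) [-58.71 -12.66  -2.96  15.51]
adapter_pins 0.74 75 28.169702136777584 (array([-19.5, -24.1]), 29.5, 2.1, -0.2) [-33.97 -25.22  -4.84 -23.11]
50 50.14775029505074 (array([-35.9,   0.2]), 68.6, 41.5, 0.2)
70 70.11291513341942 (array([-30.7,   1.4]), 56.2, 28.3, -0.0)
peg 463 [[-85.51  81.46  85.41]
 [-80.14  84.45 105.71]
 [-75.08  91.35 108.17]]
[ 555.95 -130.54  203.78]
```

View pics/last.png

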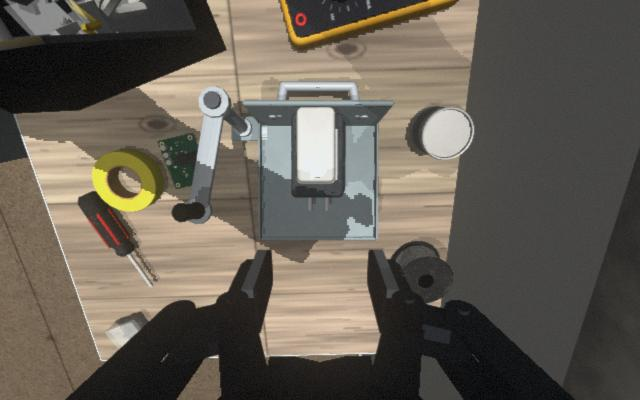

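```bash
cat > k.py <<'E'
from h import *
d=np.load('deck.npz');O,Rm=d['O'],d['Rm']
def pose(th,lead=0.,up=0.,rad=0.):
    a=np.arctan2(-74,-26)-th; r=78.4+rad; e=np.array([np.cos(a),np.sin(a)]); t=np.array([-e[1],e[0]])
    p=np.array([-3,74])+r*e+lead*t
    w=O+Rm@np.array([p[0],p[1],98]); return w+[0,0,16+up], np.radians(88.2)+a-np.pi
def row(th,lead=0,up=0,rad=0):
    w,y=pose(th,lead,up,rad); y0=ctrl.read_state()['tool_rot'][2]
    s=-np.degrees((y-y0+np.pi)%(2*np.pi)-np.pi); return go(w)+[round(float(s),1)]
E
python3 - <<'E'
from k import *
print(pose(1.37)); print(row(1.37,0,60)); print(row(1.37,0,0))
E
```

```text
(array([ 473.15472211, -112.51889205,  157.96976229]), np.float64(-4.880886768365969))
[1.52, -8.34, -1.41, 7.7]
[1.52, -8.33, 4.59, 7.7]
```

>>> play_rows:
  targets:
    - [0.62, 0, 0, -2, 0]
    - [0.62, 1.5, -4, -2, 7.7]
    - [0.62, 1.5, -8.3, -2, 7.7]
    - [0.62, 1.5, -8.3, -1.4, 7.7]
    - [0.62, 1.5, -8.3, -1.4, 7.7]
    - [0.62, 1.5, -8.3, -1.4, 7.7]

```text
clock: 17.75
eef_pos: [475.3, -111.7, 217.8]
tool_rot: [3.141, -0.0, 1.406]
force: [1.1, -0.3, -0.1]
width: 32.4
gripper_force: 0.0
```

```bash
python3 - <<'E'
from k import *
np.set_printoptions(precision=1,suppress=True)
s=ctrl.read_state(); print(s['eef_pos'],np.degrees(s['tool_rot'][2]),s['width'])
C=cam('wrist'); im,dd=ctrl.get_image('wrist'); P=cloud('wrist',dd,C); save('w8',im)
q=P.reshape(-1,3);q=q[~np.isnan(q[:,0])];l=(q-O)@Rm
M=tool();Q=(q-M[:3,3])@M[:3,:3]
p=l[(l[:,2]>90)&(l[:,2]<111)&(l[:,1]>60)&(l[:,1]<110)&(l[:,0]<-60)&(l[:,0]>-110)&(Q[:,2]>40)]; print('peg',len(p),np.percentile(p,[2,50,98],axis=0))
f=Q[(abs(Q[:,0])<14)&(abs(Q[:,1])<40)&(Q[:,2]<32)&(Q[:,2]>-10)]; print('tip',len(f),np.percentile(f,[1,99],axis=0))
print(row(1.37))
E
```

```text
[ 475.3 -111.7  217.8] 80.55908601233153 32.35571583189738
peg 256 [[-85.6  81.9 103.2]
 [-79.9  87.2 106.4]
 [-74.7  92.8 107.9]]
tip 2428 [[ -8.8 -30.3  -9.7]
 [ 13.   28.4  23.2]]
[-0.09, -0.22, 5.99, 0.2]
```

View pics/w8.png

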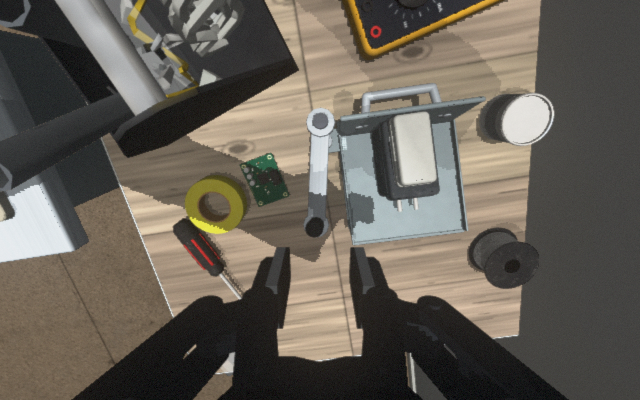

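```bash
python3 -c "
from k import *
print(row(1.40))"
```

```text
[-0.09, -0.45, 5.99, 1.9]
```

>>> play_rows:
  targets:
    - [0.62, -0.1, -0.45, 1, 1.9]
    - [0.62, -0.1, -0.45, 3, 1.9]
    - [0.62, -0.1, -0.45, 5, 1.9]
    - [0.62, -0.1, -0.45, 6, 1.9]
    - [0.62, -0.1, -0.45, 6, 1.9]
    - [0.62, -0.1, -0.45, 6, 1.9]

```text
clock: 18.4
eef_pos: [469.7, -112.9, 157.9]
tool_rot: [-3.142, 0.0, 1.371]
force: [0.0, -0.4, 0.4]
width: 32.2
gripper_force: 0.0
```

```bash
python3 -c "
from k import *
print(ctrl.read_state()['force'])
for i in range(1,11): print(row(1.40-.07*i,min(6,i*2)),end=',')"
```

```text
[ 0.01769567 -0.39498317  0.39653996]
[0.14, 0.84, -0.02, -4.1],[0.24, 1.58, -0.02, -8.1],[0.4, 2.31, 0.0, -12.1],[0.57, 2.84, 0.03, -16.1],[0.77, 3.34, 0.08, -20.2],[1.01, 3.84, 0.13, -24.2],[1.28, 4.31, 0.2, -28.2],[1.58, 4.77, 0.27, -32.2],[1.91, 5.2, 0.36, -36.2],[2.26, 5.61, 0.46, -40.2],
```

>>> play_rows:
  targets:
    - [0.62, 0.15, 0.85, 0, -4]
    - [0.62, 0.25, 1.6, 0, -8]
    - [0.62, 0.4, 2.3, 0, -12]
    - [0.62, 0.55, 2.85, 0, -16]
    - [0.62, 0.75, 3.35, 0.1, -20]
    - [0.62, 1.0, 3.85, 0.15, -24]
    - [0.62, 1.3, 4.3, 0.2, -28]
    - [0.62, 1.6, 4.75, 0.25, -32]
    - [0.62, 1.9, 5.2, 0.35, -36]
    - [0.62, 2.25, 5.6, 0.45, -40]

```text
clock: 19.4
eef_pos: [529.6, -101.9, 154.4]
tool_rot: [3.141, 0.001, 2.072]
force: [-0.3, 0.8, 0.3]
width: 32.4
gripper_force: 0.2
```

```bash
python3 -c "
from k import *
print(ctrl.read_state()['force'])
for i in range(1,11): print(row(.70-.07*i,6),end=',')"
```

```text
[-0.25090137  0.84930501  0.34607615]
[0.07, 0.51, 0.21, -4.0],[0.15, 1.04, 0.33, -8.1],[0.27, 1.56, 0.45, -12.1],[0.43, 2.07, 0.59, -16.1],[0.62, 2.57, 0.72, -20.1],[0.84, 3.05, 0.87, -24.1],[1.1, 3.51, 1.02, -28.1],[1.39, 3.95, 1.18, -32.1],[1.71, 4.37, 1.34, -36.1],[2.06, 4.76, 1.5, -40.1],
```

>>> play_rows:
  targets:
    - [0.62, 0.05, 0.5, 0.1, -4]
    - [0.62, 0.15, 1.05, 0.25, -8]
    - [0.62, 0.25, 1.55, 0.35, -12]
    - [0.62, 0.45, 2.05, 0.5, -16]
    - [0.62, 0.6, 2.55, 0.65, -20]
    - [0.62, 0.85, 3.05, 0.8, -24]
    - [0.62, 1.1, 3.5, 0.95, -28]
    - [0.62, 1.4, 3.95, 1.1, -32]
    - [0.62, 1.7, 4.35, 1.25, -36]
    - [0.62, 2.05, 4.75, 1.4, -40]

```text
clock: 20.4
eef_pos: [561.4, -61.3, 140.3]
tool_rot: [-3.141, 0.002, 2.77]
force: [-0.1, -0.9, 0.2]
width: 32.6
gripper_force: 0.2
```

```bash
python3 - <<'E'
from k import *
np.set_printoptions(precision=1,suppress=True)
s=ctrl.read_state(); print(s['force'],s['torque'],s['eef_pos'])
C=cam('wrist'); im,dd=ctrl.get_image('wrist'); P=cloud('wrist',dd,C); save('w9',im)
q=P.reshape(-1,3);q=q[~np.isnan(q[:,0])]
M=tool();Q=(q-M[:3,3])@M[:3,:3]; l=(q-O)@Rm
m=(abs(Q[:,1])<13)&(abs(Q[:,0])<30)&(l[:,2]>100)&(l[:,2]<112); p=l[m]; print('peg',len(p),np.percentile(p,[2,50,98],axis=0),np.percentile(Q[m],[2,50,98],axis=0))
for i in range(1,4): print(row(-.05*i,6),end=',')
E
```

```text
[-0.1 -0.9  0.2] [-0.1  0.1 -0. ] [561.4 -61.3 140.3]
peg 503 [[-35.6  -3.7 101.2]
 [-30.2   2.3 107.1]
 [-24.7   6.2 108.5]] [[ -3.4 -11.3   3.8]
 [  2.5  -5.9   6. ]
 [  6.5  -0.5  11.4]]
[0.01, 0.28, 0.18, -2.8],[0.07, 0.65, 0.3, -5.7],[0.14, 1.02, 0.42, -8.5],
```

>>> play_rows:
  targets:
    - [0.62, 0, 0.2, 0.1, 0]
    - [0.62, 0, 0.4, 0.15, 0]
    - [0.62, 0, 0.6, 0.2, 0]
    - [0.62, 0, 0.7, 0.2, 0]
    - [0.62, 0, 0.7, 0.2, 0]

```text
clock: 20.95
eef_pos: [562.4, -59.3, 138.9]
tool_rot: [-3.136, 0.001, 2.762]
force: [-4.8, -7.7, 10.3]
width: 32.6
gripper_force: 5.9
```

>>> play_rows:
  targets:
    - [0.62, 0, -0.5, 0, 0]
    - [0.62, 0, -1.1, 0, 0]
    - [0.62, 0, -1.1, 0, 0]
    - [0.62, 0, -1.1, -2, 0]
    - [0.62, 0, -1.1, -4.5, 0]
    - [0.62, 0, -1.1, -8, 0]
    - [0.62, -3, -4, -12, 0]
    - [0.62, -6, -7, -12, 0]
    - [0.62, -6, -7, -12, 0]

```text
clock: 21.85
eef_pos: [596.0, -149.2, 259.7]
tool_rot: [-3.138, 0.008, 2.76]
force: [-1.2, -1.0, 0.7]
width: 32.3
gripper_force: 0.0
```

```bash
python3 st.py; python3 - <<'E'
from k import *
np.set_printoptions(precision=1,suppress=True)
s=ctrl.read_state(); print(s['force'],s['eef_pos'])
for n in ('wrist','top'):
    C=cam(n); im,dd=ctrl.get_image(n); P=cloud(n,dd,C); save('f'+n,im)
    q=P.reshape(-1,3);q=q[~np.isnan(q[:,0])]; l=(q-O)@Rm
    p=l[(abs(l[:,1])<30)&(abs(l[:,0]+30)<35)&(l[:,2]>98)&(l[:,2]<111)]; print(n,'peg',len(p),np.percentile(p,[2,50,98],axis=0) if len(p) else '')
E
```

```text
adapter_flat 0.61 1016 50.320736850912624 (array([-37.3,   0.5]), 66.5, 42.9, 0.3) [-70.44 -20.51  -5.49  21.86]
usb_charger 0.6 1091 70.36896185081277 (array([-31.3,   1.7]), 56.1, 28.9, -0.3) [-59.09 -12.23  -3.93  16.1 ]
adapter_pins 0.68 64 21.89369724085674 (array([-47.4,  17.9]), 78.3, 24.8, 25.7) [-80.61  -8.89  -7.73  24.  ]
50 49.941852816663435 (array([-36.8,   0.5]), 67.4, 42.8, 0.3)
70 69.99391738043505 (array([-30.4,   1.8]), 57.8, 29.0, -0.0)
[ 0.5  0.5 -0.5] [ 593.2 -139.8  256.5]
wrist peg 212 [[-34.9  -5.1  98.8]
 [-31.2   0.8 107. ]
 [-25.1   5.7 108.7]]
top peg 0 Traceback (most recent call last):
  File "st.py", line 13, in <module>
    p=l[(l[:,2]>85)&(l[:,2]<112)&(l[:,1]>40)&(l[:,1]<130)&(l[:,0]<-55)&(l[:,0]>-115)]; print('peg',len(p),np.percentile(p,[2,50,98],axis=0))
                                                                                                          ~~~~~~~~~~~~~^^^^^^^^^^^^^^^^^^^^
    return _quantile_unchecked(
        a, q, axis, out, overwrite_input, method, keepdims, weights)
    return _ureduce(a,
                    func=_quantile_ureduce_func,
    ...<5 lines>...
                    overwrite_input=overwrite_input,
                    method=method)
    r = func(a, **kwargs)
    result = _quantile(arr,
                       quantiles=q,
    ...<2 lines>...
                       out=out,
                       weights=wgt)
    slices_having_nans = np.isnan(arr[-1, ...])
                                  ~~~^^^^^^^^^
IndexError: index -1 is out of bounds for axis 0 with size 0
```

View pics/fwrist.png

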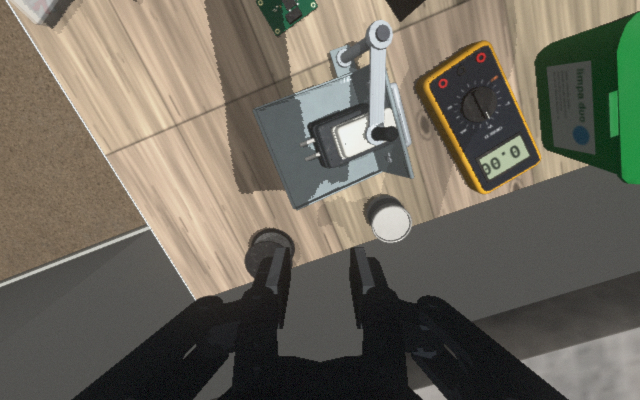

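```bash
python3 -c "
from cell import ctrl
print(ctrl.finish_job())"
```

```text
the job is handed in; nothing more can be done
None
```

The job is handed in. My last wrist-camera readings put the flat adapter and the charger on top of the pin adapter, square and within the limits at the backstop. The keeper was pushed against its stop (about 8 N) and measured about 0.01–0.03 rad from closed. The run used about 22 s of the 66 s, and the judge's verdict was not returned.

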